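# Seat the bowl on the engraver's turntable and hold its index pin drawn

## Task

I want to engrave the small copper bowl: move it, still rim-down, into the round brass nest of the turntable jig and let go of it once it sits flat on the nest's floor. Then take the red knob of the leaning index pin and draw the pin straight out along its guide, without wrenching it sideways, until the whole black band on the rod has just come out of the guide (about 48 mm of travel); do not pull the pin right out. Finish while holding the pin there in the gripper, so that I can turn the table, and leave the tinned bowl, the brass vase and the copper tumbler where they are.

Things in the scene. Friction and masses are not known exactly. Their poses are not given: they have to be found in the camera images.
- copper_bowl_mid (a point): Centre (half-way up, on the axis) of the loose copper footed bowl, 72 mm high, standing upside down: rim (80 mm across) on the table, foot up. The lowest 36 mm are the bowl, narrowing from 80 mm to 32 mm; above it the foot is a plain upright cylinder, 32 mm across, from the centre's height to 36 mm above it: grip there. z points up from rim to foot. 0.15 to 0.3 kg. It and the tinned bowl change places from run to run.
- nest (a point): Centre of the flat floor of the brass nest, a round pocket open upward on the steel turntable of the fixed green jig: 89 mm across inside (bowl rim 80 mm), 8 mm deep, wall 7.5 mm thick. A seated bowl's centre is 36 mm above this point. z is up; the jig's y runs from the guide to the nest, its x away from the robot; the guide's mouth is about 140 mm to the jig's -y side, 34 mm to its -x side and 65 mm higher.
- guide: The fixed aluminium guide block (40 x 40 mm across, 84 mm long) of the index pin on the jig. Origin: centre of the bore's mouth on its upper face. z points out of the bore, along which the pin is drawn: it leans 0.42 rad (24 degrees) from vertical, to the jig's -x, roughly towards the robot. y is level, parallel to the jig's y. The bore is round, 15.2 mm across and 70 mm deep, with a closed floor. The pin is loose in it and slides back in under its own weight if let go.
- pin_knob (a point): Centre of the red cylindrical knob of the loose index pin: 28 mm across, 38 mm long, on the pin's axis, 97 mm along the axis from the pin's foot. z points along the pin from foot to knob. At the start the pin is fully home, its foot on the bore floor, and the knob's centre is 27 mm out from the guide's mouth (knob from 8 to 46 mm out). 0.11 to 0.22 kg.
- pin_foot (a point): Centre of the lower end of the index pin's steel rod, 14 mm across, inside the bore; 70 mm below the mouth along the bore at the start, and 22 mm below it when drawn as asked. A black band runs round the rod from 25 to 33 mm above the foot, so it has just come out entirely when the foot is 25 mm below the mouth. z points from foot to knob.
- tinned_bowl_mid (a point): Centre (half-way up) of the loose silvery tinned bowl, same shape and size as the copper one, also upside down; leave it alone.
- vase_mid (a point): Centre (half-way up) of a loose brass vase, 115 mm high, 60 mm across, beside the jig, to the left; leave it alone.
- tumbler_mid (a point): Centre (half-way up) of a loose plain copper tumbler, 90 mm high, 56 mm across, beside the jig, to the right; leave it alone.
There are look-alikes about, which are no part of the job. What is shaped like the part that bears copper_bowl_mid but blue or purple is not meant.

How it is judged:
By the outcome, as a careful person would: the job done as asked, in the order asked, and still so for the second after the job is handed in, while the arm keeps its last pose, push and grip.
It also fails if it takes over 54 s, if anything falls off the work surface, if the arm or the gripper's body presses on something with over 40 N, if the wrist force passes 120 N, or if a joint passes its speed limit or range.

## Robot

A 6-joint arm with a two-finger parallel gripper is mounted at the origin on the work surface. World frame = base frame: x ahead of the robot, y to its left, z up, the work surface at z = 0. Lengths are in m, angles in rad, forces in N, time in s.
With the tool pointing down it reaches from about 0.225 to 0.875 m from the base axis. Payload 3.4 kg.
Tool frame: the origin (TCP) lies at the very end of the fingers, on their centre line; the grasp point (between the pads) lies 19 mm behind it (grasp_offset is the distance from the TCP to the grasp point, in m); y points along the fingers, z is the direction in which the jaws open and shut, and the axes are right-handed (so a half turn about y gives the same grasp; the last joint's range is limited). The gripper opens to 85 mm and grips with 20 to 120 N. Pads are 22 mm wide; open, the fingers measure 114 mm over their backs; the gripper's body (76 mm by 85 mm) begins 54 mm behind the grasp point. The pads swing forward as they close: fully open they stand 13 mm farther back than shut.
Start: joints at [-1.308, 0.276, 1.505, -0, 1.361, -0.121], TCP at [0.215, -0.533, 0.231] pointing down, gripper open.
Joint ranges: [-2.89, 2.89], [-0.75, 2.08], [0.22, 2.7], [-1.18, 4.32], [0.11, 2.71], [-2.7, 2.7]. Speed limits (rad/s): [2.57, 2.57, 3.14, 3.14, 3.14, 3.14].

## Interface

Orientations are given as a unit quaternion [w, x, y, z].
In Python, from rig import get_state, get_image, sign_off, grasp_offset gives the robot as it stands.
- The arm moves only by the shell command python3 -m jog 'ROWS' [FORCE]. ROWS is JSON, one flat list of numbers, 7 for each row, row after row: the closure in counts, from 0 (fully open) to 255 (shut), then the shift along the tool's x, y, z in cm, then the turn, a rotation vector about the tool's x, y, z in units of 8 degrees (1.0 is 8 degrees). In form: [jaw, tx, ty, tz, rx, ry, rz, jaw, tx, ty, tz, rx, ry, rz, ...]. A call has 1 to 12 rows; each row is the pose to reach, as a shift and turn from the pose commanded when the call began, along the tool's axes at that moment; what a row does not reach only later rows make up. A row lasts 1/8 s, in which the tool goes at most 62.5 mm and 10.7 degrees, less where a joint would pass 70% of its speed; a pose out of reach is approached as far as the arm can. A call with a gripper value outside its range is refused whole. The fingers move at their own pace and stop on an object; FORCE is the grip in N (left out, the last holds). Time passes only in rows, so rows that repeat a pose let the fingers close. It gives the time, the measured TCP pose, the force and the opening at its end, in the units of the state.
- get_state(): the state, without advancing time (a new reading comes with each control period).
- get_image(name): name is "scene" or "side" or "wrist"; returns a dict with "color" (384x512x3 uint8, blue, green, red), "mtx" (3x3 intrinsics, pixels), "k1" (the pictures are not rectified: a ray, as slopes to the right and down, at radius r is drawn at 1 + k1 r^2 times it, then the intrinsics apply), "R" (3x3) and "t" (3): a world point X has camera coordinates R X + t; the wrist camera has in their place "tool_from_camera" (4x4, takes a point from camera to tool coordinates, whose origin is the TCP and whose axes are the tool frame's). Camera axes: x right, y down, z forward; pixel columns grow to the right and rows downward; lengths in m; the calibration is good to about 2 mm. A picture is of the moment at which its call begins: read the wrist's pose just before it. There is no depth.
- sign_off(): hands the job in, once; it reports no verdict.
The state is a dict: "clock": time; "qpos": joint angles; "qd": joint speeds; "effort": joint torques, N m; "position": TCP position; "ee_rot": TCP orientation; "contact_force": force on the tool from outside, world axes, zero at the start; "moment": the same for the moment, N m; "width": finger opening in m.
Only numpy, scipy, OpenCV 4.12 (cv2) and the standard library are available. Lean on these libraries where they do the work, as an engineer would, in place of code of your own. Each camera call takes 0.05 s, during which the arm holds its last target.

## Working session

There is one attempt and no reset: what is moved stays moved. The work goes in short steps, Python scripts to look and compute and a shell command to move; the robot and the scene stay as the last step left them, time stands still between calls to the robot, and variables do not carry over. Pictures are saved under pics/ and viewed, and the job is handed in when it is done.

```bash
ls; mkdir -p pics; python3 - <<'E'
from rig import *
import rig,cv2
s=get_state(); print(s); print(grasp_offset)
for n in("scene","side","wrist"):
    im=get_image(n); cv2.imwrite(f"pics/a_{n}.png",im["color"]); print(n,{k:v for k,v in im.items() if k!="color"})
E
```

```text
pics
{'clock': 0.0, 'qpos': array([-1.30799294e+00,  2.76613471e-01,  1.50616776e+00,  6.08722906e-05,
        1.36070595e+00, -1.20977023e-01]), 'qd': array([-9.73441137e-04,  1.31260928e-03, -4.78250475e-04,  5.45174308e-05,
        1.54393745e-03, -6.88069393e-04]), 'effort': array([-1.94170225e-04, -4.16777802e+01, -2.45806110e+01, -3.37423062e-04,
        1.11656031e-02, -1.01437263e-05]), 'position': array([ 0.21518154, -0.53263163,  0.23041539]), 'ee_rot': array([ 0.13482474, -0.13487767,  0.69479836, -0.69345911]), 'contact_force': array([ 0.34507771, -0.94369349,  0.58504871]), 'moment': array([-0.02542332, -0.01204712,  0.00296719]), 'width': 0.08551033200395969}
0.0187
scene {'mtx': array([[350.42697738,   0.        , 254.56623254],
       [  0.        , 350.42697738, 195.11938479],
       [  0.        ,   0.        ,   1.        ]]), 'k1': -0.04472322636073333, 'R': array([[ 0.83533174,  0.54959739, -0.01279057],
       [ 0.29735401, -0.47127208, -0.83035126],
       [-0.46238672,  0.68981543, -0.55709352]]), 't': array([-0.39816865, -0.0917296 ,  1.2230172 ])}
side {'mtx
[... 245 characters left out ...]
 [-0.13585448,  0.70333337, -0.69775765],
       [ 0.14699908, -0.68218161, -0.71625381]]), 't': array([0.48690953, 0.13693397, 1.31013441])}
wrist {'mtx': array([[295.56920548,   0.        , 259.96229609],
       [  0.        , 295.56920548, 182.90701578],
       [  0.        ,   0.        ,   1.        ]]), 'k1': -0.06637682093978721, 'tool_from_camera': array([[ 8.07808438e-04,  9.61173773e-01,  2.75942613e-01,
        -7.03504390e-02],
       [ 1.49813145e-03, -2.75943556e-01,  9.61172674e-01,
        -1.43535002e-01],
       [ 9.99998552e-01, -3.63045089e-04, -1.66287419e-03,
         5.05302023e-04],
       [ 0.00000000e+00,  0.00000000e+00,  0.00000000e+00,
         1.00000000e+00]])}
```

View pics/a_scene.png

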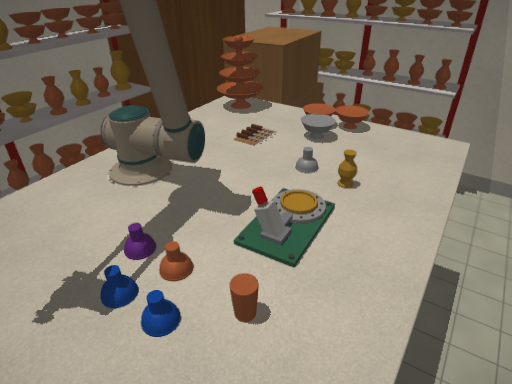

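View pics/a_side.png

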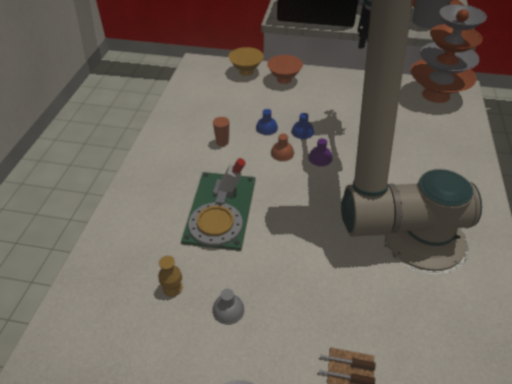

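View pics/a_wrist.png

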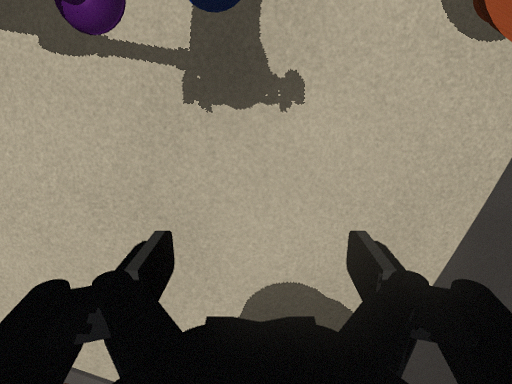

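The scene shows the copper bowl at (175,260), with decoys in purple (140,240) and blue at (118,285) and (160,312). The tinned bowl is at (307,160), the copper tumbler at (245,298), the vase at (347,170), the nest at (298,203) and the red knob at (260,195). In the side view the copper bowl is at (283,147).

```bash
cat > h.py <<'E'
import numpy as np, cv2
from rig import *
from scipy.spatial.transform import Rotation as Rn
def ray(im,uv,RT=None):
    K=im["mtx"]; k=im["k1"]
    d=cv2.undistortPoints(np.array([[uv]],float),K,np.array([k,0,0,0.])).ravel()
    v=np.array([d[0],d[1],1.])
    if "R" in im: return -im["R"].T@im["t"], im["R"].T@v
    R,p=RT; T=im["tool_from_camera"]
    return R@T[:3,3]+p, R@T[:3,:3]@v
def onz(im,uv,z,RT=None):
    o,d=ray(im,uv,RT); return o+d*(z-o[2])/d[2]
def proj(im,X,RT=None):
    if "R" in im: c=im["R"]@X+im["t"]
    else:
        R,p=RT; T=im["tool_from_camera"]; c=T[:3,:3].T@(R.T@(np.array(X)-p)-T[:3,3])
    s=c[:2]/c[2]; s=s*(1+im["k1"]*(s@s)); return im["mtx"][:2,:2]@s+im["mtx"][:2,2]
def tri(*rs):
    A=np.zeros((3,3));b=np.zeros(3)
    for o,d in rs:
        d=d/np.linalg.norm(d);P=np.eye(3)-np.outer(d,d);A+=P;b+=P@o
    X=np.linalg.solve(A,b); return X,[np.linalg.norm(np.cross(X-o,d/np.linalg.norm(d))) for o,d in rs]
def tool(s=None):
    s=s or get_state(); q=s["ee_rot"]; return Rn.from_quat([q[1],q[2],q[3],q[0]]).as_matrix(), np.array(s["position"])
def rows(R,p,X,Rt):
    "shift (cm, tool axes) and rotvec (8deg units) to tcp pose X,Rt"
    return R.T@(X-p)*100, Rn.from_matrix(R.T@Rt).as_rotvec()/np.radians(8)
def grab(n,tag):
    im=get_image(n); cv2.imwrite(f"pics/{tag}.png",im["color"]); return im
def blobs(im,lo,hi,amin=30):
    h=cv2.cvtColor(im["color"],cv2.COLOR_BGR2HSV); m=cv2.inRange(h,np.array(lo),np.array(hi))
    n,l,st,c=cv2.connectedComponentsWithStats(m)
    return [(st[i].tolist(),c[i].round(1).tolist(),(l==i)) for i in range(1,n) if st[i][4]>=amin]
E
python3 - <<'E'
from h import *
s=get_state();R,p=tool(s);print(R)
big=[]
for n in("scene","side"):
    im=get_image(n)
    print(n,"tcp",proj(im,p))
    for nm,lo,hi in(("cop",(5,130,60),(14,255,255)),("red",(0,190,90),(4,255,255)),("gold",(15,150,90),(24,255,255))):
        for b in blobs(im,lo,hi): 
            if b[0][1]>90: print(nm,b[0],b[1])
    x0,y0=((130,180) if n=="scene" else(200,120)); w=(220,130)
    if n=="side": w=(130,130)
    c=im["color"][y0:y0+w[1],x0:x0+w[0]]; f=3.5 if n=="scene" else 4.5
    cv2.imwrite(f"pics/b_{n}.png",cv2.resize(c,None,fx=f,fy=f,interpolation=cv2.INTER_CUBIC))
E
```

```text
[[-9.27250506e-01 -3.91142575e-04  3.74441379e-01]
 [-3.74441554e-01  1.36209812e-03 -9.27249517e-01]
 [-1.47339133e-04 -9.99998996e-01 -1.40946620e-03]]
scene tcp [-23.92255987 212.36767068]
cop [135, 92, 25, 26, 197] [147.6, 102.9]
cop [303, 94, 66, 35, 915] [338.8, 111.0]
cop [371, 109, 21, 16, 243] [381.3, 116.2]
cop [0, 112, 5, 12, 40] [1.4, 117.1]
cop [395, 113, 22, 17, 265] [405.1, 120.4]
cop [247, 125, 14, 6, 39] [253.9, 127.5]
cop [83, 135, 25, 21, 305] [94.0, 144.7]
cop [30, 144, 24, 35, 472] [41.5, 160.9]
cop [57, 144, 28, 23, 413] [70.3, 154.2]
cop [5, 159, 24, 31, 438] [15.9, 174.8]
cop [160, 241, 33, 40, 889] [174.8, 263.3]
cop [230, 274, 28, 48, 1074] [244.2, 296.0]
red [253, 187, 14, 17, 153] [259.6, 195.1]
gold [344, 150, 12, 6, 56] [349.8, 152.4]
gold [338, 160, 18, 17, 209] [346.3, 168.3]
gold [338, 180, 12, 8, 47] [343.3, 184.0]
gold [281, 191, 36, 22, 643] [298.3, 201.3]
side tcp [364.68873215  58.00654079]
cop [214, 118, 14, 9, 105] [220.7, 122.1]
cop [277, 145, 15, 11, 114] [285.3, 150.9]
```

```bash
ls pics
```

```text
a_scene.png
a_side.png
a_wrist.png
b_scene.png
b_side.png
```

View pics/b_scene.png

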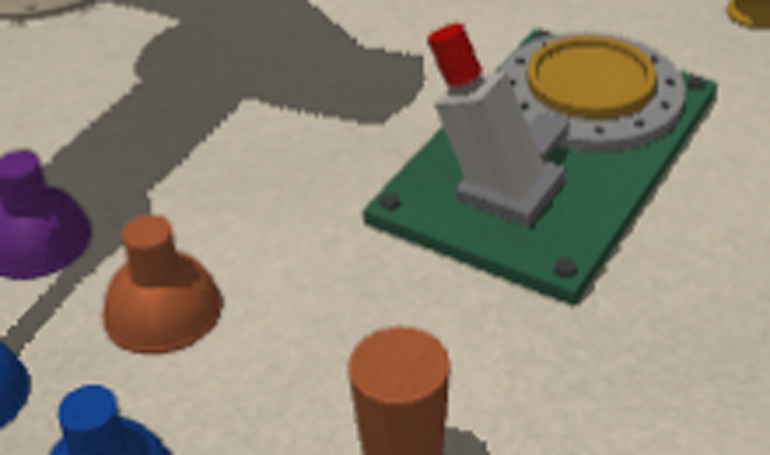

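View pics/b_side.png

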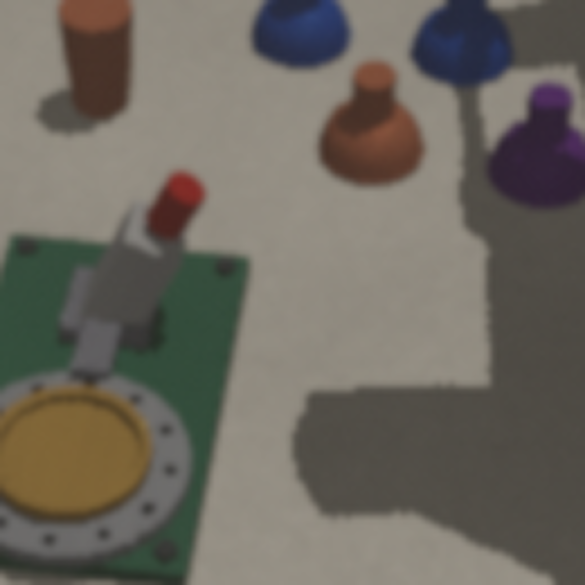

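The close crop confirms the choice: the copper bowl's foot top is at scene (172,246) and side (283,137). It is copper, neither blue nor purple. Next I triangulate.

```bash
python3 - <<'E'
from h import *
a=get_image("scene"); b=get_image("side")
def P(n,ua,ub):
    X,e=tri(ray(a,ua),ray(b,ub)); print(n,X.round(4),np.round(e,4)); return X
f=P("foot top(z .072)",(172,245.7),(283.3,136.9))
print("on z", onz(a,(172,245.7),.072),onz(b,(283.3,136.9),.072))
n=P("nest",(299.1,202.3),(216.7,220.4))
t=P("knob top",(257.7,190.6),(240.9,161.6))
bt=P("knob bot",(262.3,203.4),(236.7,170.4))
d=t-bt; print("axis",d/np.linalg.norm(d),np.linalg.norm(d))
# jig corners: crop scene / side
C=[((130+365/3.5,180+213/3.5),None),((130+577/3.5,180+297/3.5),(200+13/4.5,120+237/4.5)),((130+716/3.5,180+84/3.5),None)]
for z in (0.012,):
  c=[onz(a,x[0],z) for x in C]; print([q.round(4) for q in c], np.degrees(np.arctan2(*(c[2]-c[1])[[1,0]])),np.degrees(np.arctan2(*(c[1]-c[0])[[1,0]])))
  s=[onz(b,(200+u/4.5,120+v/4.5),z) for u,v in((13,237),(248,258),(186,583))]; print([q.round(4) for q in s],np.degrees(np.arctan2(*(s[2]-s[1])[[1,0]])))
# gold blob
for im in(a,b):
    for B in blobs(im,(12,90,60),(28,255,255),300):
        if B[0][1]>185: print(B[0],B[1],onz(im,B[1],n[2]))
E
```

```text
foot top(z .072) [ 0.4386 -0.2808  0.0688] [0.0007 0.0007]
on z [ 0.44235619 -0.28306688  0.072     ] [ 0.4376431  -0.27758339  0.072     ]
nest [0.5758 0.0728 0.0306] [0.0035 0.0035]
knob top [ 0.5324 -0.0702  0.1337] [0.0014 0.0014]
knob bot [ 0.5449 -0.0683  0.099 ] [0.001 0.001]
axis [-0.33712701 -0.05214365  0.94001405] 0.03697590901387806
[array([ 0.5079, -0.1405,  0.012 ]), array([ 0.6763, -0.1328,  0.012 ]), array([0.6586, 0.1452, 0.012 ])] 93.64259055987623 2.614912665771073
[array([ 0.6691, -0.1277,  0.012 ]), array([ 0.503 , -0.1382,  0.012 ]), array([0.4865, 0.1438, 0.012 ])] 93.3483834742638
[281, 190, 37, 24, 716] [298.8, 201.5] [0.57661438 0.0768811  0.03060695]
[197, 205, 37, 31, 861] [214.7, 220.1] [0.57836751 0.07123449 0.03060695]
[159, 256, 23, 41, 698] [169.6, 276.4] [0.64413459 0.27483918 0.03060695]
[330, 348, 44, 15, 314] [350.9, 355.3] [0.18402056 0.39434914 0.03060695]
[329, 361, 44, 17, 413] [349.1, 369.2] [0.18634986 0.42656007 0.03060695]
```

```bash
python3 - <<'E'
from h import *
a=get_image("scene"); b=get_image("side")
for im,n in((a,'scene'),(b,'side')):
    for nm,lo,hi in(("blue",(105,150,30),(125,255,255)),("purp",(130,120,30),(155,255,255))):
        for B in blobs(im,lo,hi,60):
            print(n,nm,B[0],B[1],onz(im,B[1],.025).round(3))
s=get_state();R,p=tool(s)
X=np.array([.4395,-.2805,.14])
# candidate pose: keep orientation; tool y down exactly
print(rows(R,p,X,R))
for yaw in (0,-20,20,90):
    zt=np.array([np.sin(np.radians(yaw)),-np.cos(np.radians(yaw)),0]);yt=np.array([0,0,-1.]);Rt=np.c_[np.cross(yt,zt),yt,zt]
    print(yaw,rows(R,p,X,Rt),zt)
E
```

```text
scene blue [101, 265, 37, 43, 1087] [117.3, 288.4] [ 0.397 -0.412  0.025]
scene blue [142, 290, 38, 47, 1263] [159.2, 315.1] [ 0.522 -0.411  0.025]
scene purp [124, 223, 32, 36, 756] [138.3, 243.2] [ 0.322 -0.288  0.025]
(array([-30.24858503,   9.12528387, -15.03105028]), array([0., 0., 0.]))
0 (array([-30.24858503,   9.12528387, -15.03105028]), array([ 9.21419172e-04,  2.74861772e+00, -8.22870475e-05])) [ 0. -1.  0.]
-20 (array([-30.24858503,   9.12528387, -15.03105028]), array([9.36888680e-04, 5.24861772e+00, 8.02662663e-05])) [-0.34202014 -0.93969262  0.        ]
20 (array([-30.24858503,   9.12528387, -15.03105028]), array([ 8.87705302e-04,  2.48617728e-01, -2.39575185e-04])) [ 0.34202014 -0.93969262  0.        ]
90 (array([-30.24858503,   9.12528387, -15.03105028]), array([ 6.25820745e-04, -8.50138226e+00, -7.48559322e-04])) [ 1.000000e+00 -6.123234e-17  0.000000e+00]
```

```bash
python3 -m jog '[0,-15,3,-7.5,0,1.2,0, 0,-15,3,-7.5,0,1.2,0, 0,-15,3,-7.5,0,1.2,0, 0,-30.2,8,-15,0,2.3,0, 0,-30.2,8,-15,0,2.3,0, 0,-30.2,8,-15,0,2.3,0, 0,-30.2,8,-15,0,2.3,0, 0,-30.2,8,-15,0,2.3,0]' 30
python3 - <<'E'
from h import *
s=get_state();R,p=tool(s);print(p,R.round(3),s["contact_force"],s["clock"])
im=grab("wrist","c_wrist")
E
```

```text
clock: 1.45
position: [0.4392, -0.2814, 0.1515]
ee_rot: [-0.022, 0.023, -0.706, 0.707]
contact_force: [-1.4, -0.5, 0.2]
width: 0.0856
[ 0.43917685 -0.28143971  0.15153938] [[-0.998 -0.     0.064]
 [-0.064 -0.001 -0.998]
 [ 0.    -1.     0.001]] [-1.39470229 -0.5310278   0.20733657] 1.45
```

View pics/c_wrist.png

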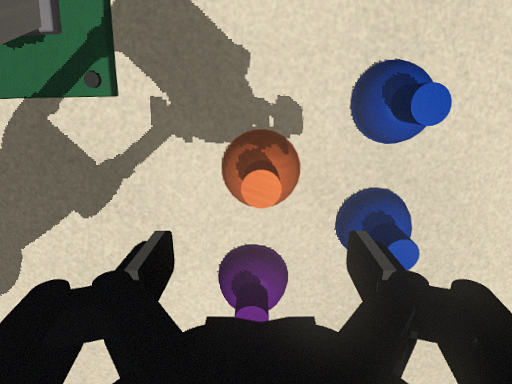

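Wrist view: the copper bowl's foot top is at about (261,188), its rim centre at about (261,167), and the decoys are clear of it.

```bash
python3 - <<'E'
from h import *
s=get_state();R,p=tool(s)
im=get_image("wrist")
m=cv2.inRange(cv2.cvtColor(im["color"],cv2.COLOR_BGR2HSV),np.array((3,100,60)),np.array((16,255,255)))
fr=im["color"].astype(int)
for B in blobs(im,(3,100,180),(16,255,255),100): print(B[0],B[1],onz(im,B[1],.072,(R,p)))
print(onz(im,(261,188),.072,(R,p)))
# rim circle: rays through left/right extremes at z~0.003
for B in blobs(im,(3,80,30),(16,255,255),300): print("all",B[0],B[1])
for u in((222,168),(300,168),(261,129)): print(onz(im,u,.006,(R,p)))
E
```

```text
[240, 159, 44, 49, 1342] [261.2, 187.4] [ 0.44162979 -0.28293158  0.072     ]
[ 0.4411257  -0.28280486  0.072     ]
all [221, 129, 79, 79, 4851] [259.9, 167.6]
[ 0.43953684 -0.24383945  0.006     ]
[ 0.4443546 -0.3220936  0.006    ]
[ 0.48067016 -0.28054696  0.006     ]
```

```bash
python3 -m jog '[0,-0.2,5,0.15,0,0,0, 0,-0.2,10,0.15,0,0,0, 0,-0.2,11,0.15,0,0,0, 0,-0.2,11,0.15,0,0,0, 0,-0.2,11,0.15,0,0,0]' 50
python3 - <<'E'
from h import *
s=get_state();print(s["position"],s["contact_force"]);grab("wrist","d_wrist")
E
```

```text
clock: 2.17
position: [0.4424, -0.2839, 0.0432]
ee_rot: [-0.023, 0.021, -0.706, 0.708]
contact_force: [-0.1, -0.1, 0.4]
width: 0.0854
[ 0.44243958 -0.28392772  0.04321926] [-0.07737279 -0.11251533  0.38220376]
```

View pics/d_wrist.png

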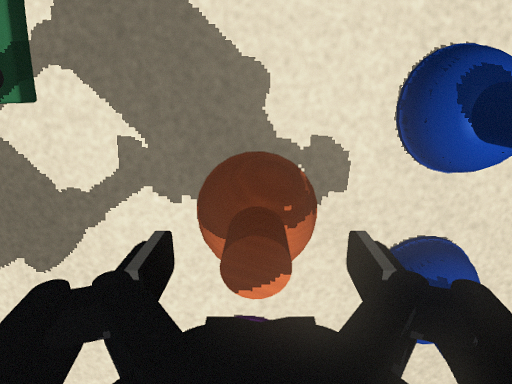

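The foot at (256,265) lies midway between the fingers, so I close.

```bash
python3 -m jog '[255,0,0,0,0,0,0, 255,0,0,0,0,0,0, 255,0,0,0,0,0,0, 255,0,0,0,0,0,0, 255,0,0,0,0,0,0, 255,0,0,0,0,0,0]' 50
python3 -m jog '[255,0,-2,0,0,0,0, 255,0,-8,0,0,0,0, 255,0,-12,0,0,0,0, 255,0,-12,0,0,0,0, 255,0,-12,0,0,0,0]' 
python3 - <<'E'
from h import *
s=get_state();R,p=tool(s);print(p,s["contact_force"],s["width"]);im=grab("wrist","e_wrist")
X=np.array([.576,.0735,.17]);print(rows(R,p,X,R))
E
```

```text
clock: 2.98
position: [0.4414, -0.2822, 0.0417]
ee_rot: [0.022, -0.022, 0.707, -0.707]
contact_force: [0.4, 2.1, 5.7]
width: 0.031
clock: 3.6
position: [0.4402, -0.2816, 0.1597]
ee_rot: [0.021, -0.023, 0.707, -0.706]
contact_force: [-0.5, -0.5, -4.0]
width: 0.0308
[ 0.44018718 -0.28160092  0.15972341] [-0.54098503 -0.48123718 -3.95244593] 0.030820541769913463
(array([-15.77471961,  -0.994432  , -34.59253207]), array([0., 0., 0.]))
```

View pics/e_wrist.png

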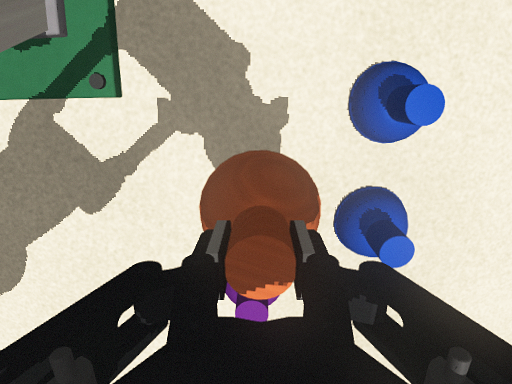

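```bash
python3 -m jog '[255,0,-5,0,0,0,0, 255,0,-8,0,0,0,0, 255,-6.2,-8,-34.8,0,0,0, 255,-6.2,-8,-34.8,0,0,0, 255,-6.2,-8,-34.8,0,0,0, 255,-6.2,-8,-34.8,0,0,0, 255,-6.2,-8,-34.8,0,0,0, 255,-6.2,-8,-34.8,0,0,0, 255,-6.2,-8,-34.8,0,0,0, 255,-6.2,-8,-34.8,0,0,0, 255,-6.2,-8,-34.8,0,0,0]' 
python3 - <<'E'
from h import *
s=get_state();R,p=tool(s);print(p,R.round(4),s["width"],s["qd"].round(3));im=grab("wrist","f_wrist")
E
```

```text
clock: 5.03
position: [0.481, 0.0676, 0.2405]
ee_rot: [-0.021, 0.022, -0.707, 0.707]
contact_force: [0.1, -0.1, -2.6]
width: 0.031
[0.48102667 0.06760995 0.24051552] [[-9.981e-01 -1.600e-03  6.100e-02]
 [-6.100e-02 -7.000e-04 -9.981e-01]
 [ 1.600e-03 -1.000e+00  6.000e-04]] 0.03101637000684484 [-0.005 -0.007 -0.006  0.003  0.001  0.002]
```

View pics/f_wrist.png

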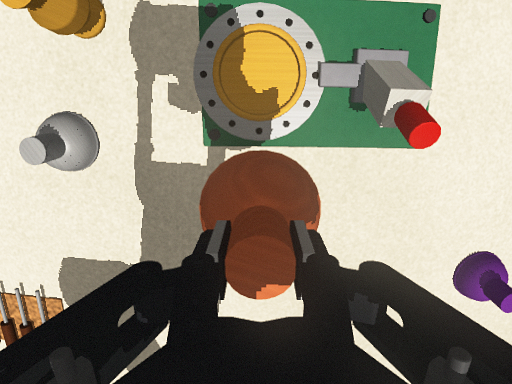

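Wrist view: the nest is at (259,72), the knob cap at (425,135), the silver bowl at (68,140), and the held bowl's rim is centred near x=260.

```bash
python3 - <<'E'
from h import *
s=get_state();R,p=tool(s);RT=(R,p)
im=get_image("wrist")
h=cv2.cvtColor(im["color"],cv2.COLOR_BGR2HSV)
m=cv2.inRange(h,np.array((14,120,60)),np.array((30,255,255))); m[:,:190]=0;m[:,325:]=0;m[140:]=0
c=max(cv2.findContours(m,0,cv2.CHAIN_APPROX_NONE)[0],key=cv2.contourArea)
e=cv2.fitEllipse(cv2.convexHull(c));print(e,cv2.boundingRect(c))
pts=np.array([onz(im,q[0].astype(float),.0345,RT)[:2] for q in cv2.convexHull(c)])
A=np.c_[2*pts,np.ones(len(pts))];x=np.linalg.lstsq(A,(pts**2).sum(1),rcond=None)[0];print("brass rim circle",x[:2],np.sqrt(x[2]+x[:2]@x[:2]))
# turntable outer: grey
# held bowl rim in tool: plane y=+.0417
m=cv2.inRange(h,np.array((3,80,20)),np.array((13,255,255)));m[:140]=0;m[:,:190]=0;m[:,330:]=0
c=max(cv2.findContours(m,0,cv2.CHAIN_APPROX_NONE)[0],key=cv2.contourArea);print(cv2.boundingRect(c))
c=c[c[:,0,1]<208]
I=(np.eye(3),np.zeros(3));P=[]
for q in c[:,0]:
    o,d=ray(im,q.astype(float),I); P.append((o+d*(.0405-o[1])/d[1])[[0,2]])
P=np.array(P);A=np.c_[2*P,np.ones(len(P))];x=np.linalg.lstsq(A,(P**2).sum(1),rcond=None)[0];print("bowl in tool x,z",x[:2],np.sqrt(x[2]+x[:2]@x[:2]),len(P))
E
```

```text
((258.91253662109375, 71.94816589355469), (93.41280364990234, 97.03443908691406), 179.55128479003906) (213, 24, 93, 97)
brass rim circle [0.57830659 0.07471849] 0.052306717521898034
(199, 151, 122, 149)
bowl in tool x,z [ 0.00140798 -0.0002311 ] 0.04005788749588993 166
```

```bash
python3 -m jog '[255,-5,0,-0.1,0,0,0, 255,-9.9,2,-0.1,0,0,0, 255,-9.9,7,-0.1,0,0,0, 255,-9.9,12,-0.1,0,0,0, 255,-9.9,15,-0.1,0,0,0, 255,-9.9,15,-0.1,0,0,0, 255,-9.9,15,-0.1,0,0,0]' 
python3 - <<'E'
from h import *
s=get_state();R,p=tool(s);print(p,R.round(4),s["width"],s["contact_force"])
im=get_image("scene");cv2.imwrite("pics/g_scene.png",cv2.resize(im["color"][140:260,210:370],None,fx=4,fy=4,interpolation=2))
im=get_image("side");cv2.imwrite("pics/g_side.png",cv2.resize(im["color"][140:260,140:300],None,fx=4,fy=4,interpolation=2))
E
```

```text
clock: 6.0
position: [0.5815, 0.0754, 0.0927]
ee_rot: [-0.023, 0.021, -0.707, 0.707]
contact_force: [-0.3, 0.3, -2.4]
width: 0.0305
[0.58147157 0.07541717 0.09265121] [[-9.981e-01  2.700e-03  6.170e-02]
 [-6.170e-02 -1.000e-04 -9.981e-01]
 [-2.700e-03 -1.000e+00  3.000e-04]] 0.030522279323002086 [-0.32273692  0.29575414 -2.3863879 ]
```

View pics/g_scene.png

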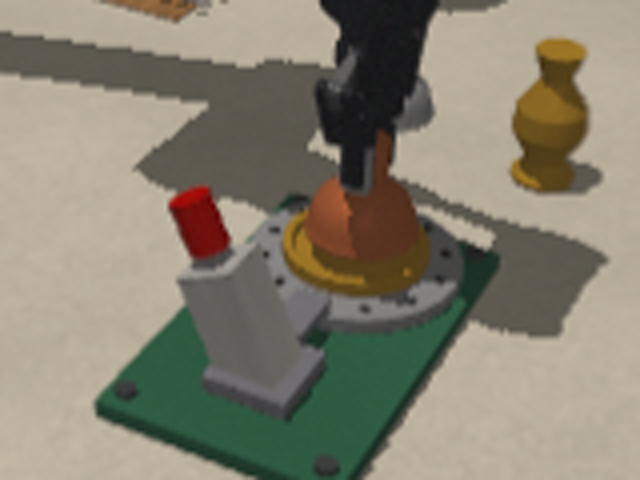

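View pics/g_side.png

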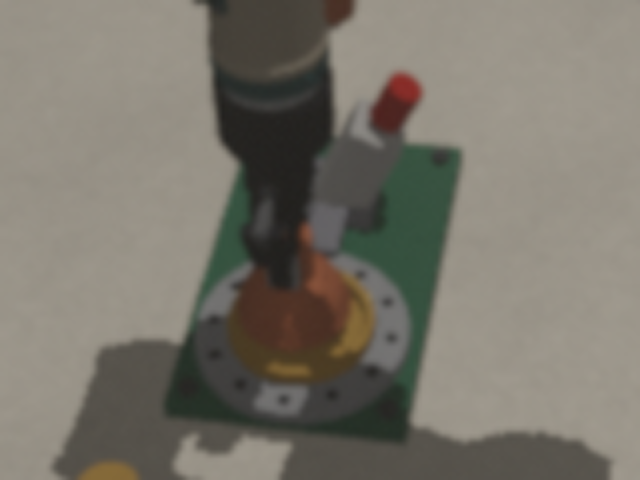

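```bash
python3 - <<'E'
from h import *
P=[]
for n in("scene","side"):
    im=get_image(n);R,p=tool();P.append(p)
    h=cv2.cvtColor(im["color"],cv2.COLOR_BGR2HSV)
    x0=250 if n=="scene" else 180; y0=170
    sub=h[y0:250,x0:x0+90]
    cop=cv2.inRange(sub,np.array((0,90,30)),np.array((13,255,255)))
    gol=cv2.inRange(sub,np.array((14,90,30)),np.array((30,255,255)))
    cv2.imwrite(f"pics/m_{n}.png",cv2.resize(np.hstack([cop,gol]),None,fx=4,fy=4,interpolation=0))
    for r in range(0,80,2):
        c=np.where(cop[r])[0]; g=np.where(gol[r])[0]
        print(n,r+y0,(c.min()+x0,c.max()+x0) if len(c) else "",(g.min()+x0,g.max()+x0) if len(g) else "") if r>6 and (len(c) or len(g)) else 0
    for X in((.5783,.0747,.051),(.5783,.0747,.0345),(.5783,.0747,.027)): print(X,proj(im,np.array(X)))
    for a in(0,90,180,270):
        print(a,[proj(im,np.array((.5783+r*np.cos(np.radians(a)),.0747+r*np.sin(np.radians(a)),z))).round(1).tolist() for r,z in((.04,.051),(.052,.0345))])
print(P)
E
```

```text
scene 178 (np.int64(304), np.int64(307)) 
scene 180 (np.int64(304), np.int64(307)) (np.int64(338), np.int64(339))
scene 182 (np.int64(304), np.int64(306)) (np.int64(338), np.int64(339))
scene 184 (np.int64(292), np.int64(307)) (np.int64(338), np.int64(339))
scene 186 (np.int64(258), np.int64(310)) 
scene 188 (np.int64(255), np.int64(312)) 
scene 190 (np.int64(252), np.int64(313)) 
scene 192 (np.int64(252), np.int64(313)) (np.int64(285), np.int64(286))
scene 194 (np.int64(253), np.int64(314)) (np.int64(283), np.int64(286))
scene 196 (np.int64(254), np.int64(314)) (np.int64(282), np.int64(315))
scene 198 (np.int64(255), np.int64(314)) (np.int64(281), np.int64(316))
scene 200 (np.int64(256), np.int64(313)) (np.int64(281), np.int64(317))
scene 202 (np.int64(257), np.int64(311)) (np.int64(281), np.int64(317))
scene 204 (np.int64(258), np.int64(305)) (np.int64(281), np.int64(316))
scene 206  (np.int64(282), np.int64(316))
scene 208  (np.int64(284), np.int64(315))
scene 210  (np.int64(287), np.int64(313))
scene 212  (np.int64(292), np.int64(310))
(0.5783, 0.0747, 0.051) [299.39802298 196.07
[... 1070 characters left out ...]
)
side 224 (np.int64(203), np.int64(222)) (np.int64(198), np.int64(232))
side 226 (np.int64(206), np.int64(218)) (np.int64(198), np.int64(231))
side 228  (np.int64(199), np.int64(229))
side 230  (np.int64(201), np.int64(228))
side 232  (np.int64(203), np.int64(226))
side 234  (np.int64(207), np.int64(222))
(0.5783, 0.0747, 0.051) [213.9618034  216.26251776]
(0.5783, 0.0747, 0.0345) [214.33062003 220.12492677]
(0.5783, 0.0747, 0.027) [214.49605512 221.85788527]
0 [[200.1, 214.2], [196.5, 217.4]]
90 [[210.3, 227.2], [209.6, 234.4]]
180 [[228.0, 218.3], [232.4, 222.8]]
270 [[217.5, 205.8], [218.8, 206.6]]
[array([0.58153359, 0.07579218, 0.09326007]), array([0.58122597, 0.07587625, 0.09303555])]
```

View pics/m_side.png

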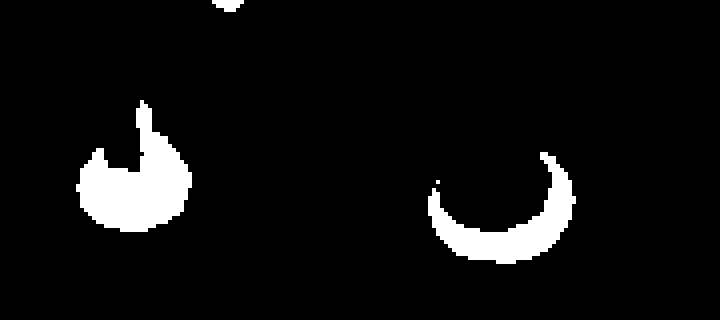

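```bash
python3 -m jog '[255,0.25,0,0.05,0,0,0, 255,0.25,0,0.05,0,0,0, 255,0.25,1,0.05,0,0,0, 255,0.25,1.6,0.05,0,0,0, 255,0.25,1.6,0.05,0,0,0,255,0.25,1.6,0.05,0,0,0]'
python3 - <<'E'
from h import *
for i in range(3):
    s=get_state();print(s["position"].round(4),s["contact_force"].round(1)); 
    im=get_image("scene") if i<2 else get_image("side"); y,x=(140,210) if i<2 else (140,140)
    if i:cv2.imwrite(f"pics/h_{i}.png",cv2.resize(im["color"][y:y+120,x:x+160],None,fx=4,fy=4,interpolation=2))
E
python3 -m jog '[255,0,0.3,0,0,0,0, 255,0,0.3,0,0,0,0,255,0,0.3,0,0,0,0]'
```

```text
clock: 6.95
position: [0.5774, 0.0754, 0.0749]
ee_rot: [0.022, -0.022, 0.707, -0.707]
contact_force: [-0.1, -0.2, -2.4]
width: 0.0306
[0.5774 0.0754 0.0749] [-0.1 -0.2 -2.4]
[0.5774 0.0753 0.0749] [-0.2 -0.  -3.3]
[0.5775 0.0753 0.0749] [-0.2  0.4 -3.1]
clock: 7.48
position: [0.5777, 0.0754, 0.0747]
ee_rot: [-0.023, 0.022, -0.707, 0.707]
contact_force: [-5.5, 1.0, 12.0]
width: 0.0304
```

View pics/h_1.png

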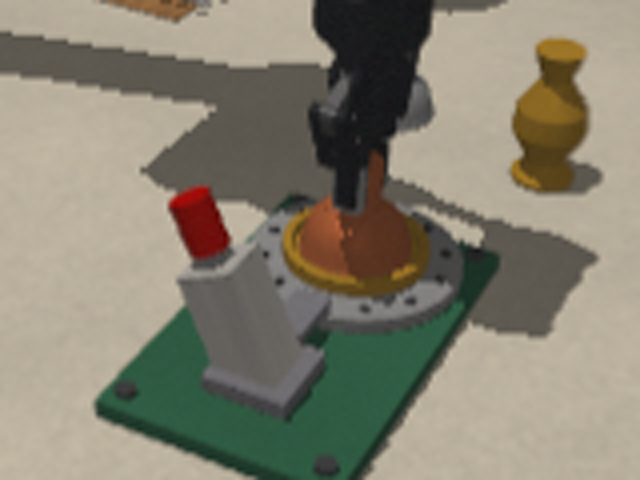

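View pics/h_2.png

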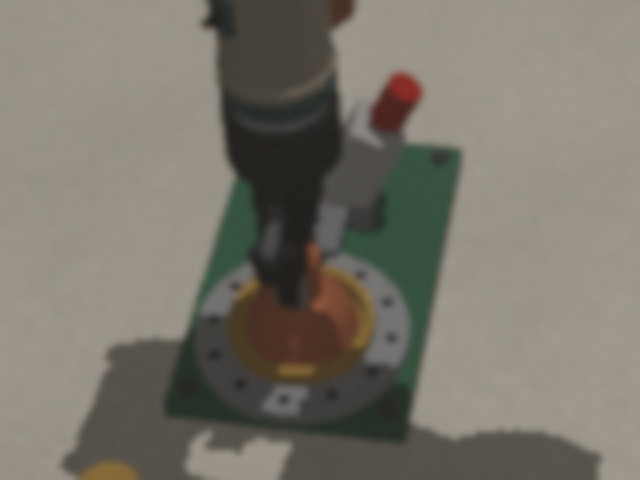

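```bash
python3 - <<'E'
from h import *
ims=[]
for n in("scene","side"):
    s=get_state();print(s["position"].round(4),s["contact_force"].round(1))
    im=get_image(n); x=258 if n=="scene" else 175
    ims.append(cv2.resize(im["color"][180:240,x:x+80],None,fx=5,fy=5,interpolation=2))
    h=cv2.cvtColor(im["color"],cv2.COLOR_BGR2HSV)
    cop=cv2.inRange(h,np.array((0,90,30)),np.array((13,255,255)));gol=cv2.inRange(h,np.array((14,90,30)),np.array((30,255,255)))
    for r in range(192,238,3):
        f=lambda m:(lambda c:(c.min()+x+10,c.max()+x+10) if len(c) else '')(np.where(m[r,x+10:x+70])[0])
        print(n,r,*f(cop),'|',*f(gol))
cv2.imwrite("pics/i.png",np.hstack(ims))
E
```

```text
[0.5777 0.0754 0.0747] [-5.5  1.  12. ]
scene 192 289 308 | 285 288
scene 195 287 310 | 282 313
scene 198 285 311 | 281 316
scene 201 285 312 | 281 317
scene 204 286 311 | 281 316
scene 207 292 307 | 283 316
scene 210 | 287 313
scene 213 | 296 307
scene 216 |
scene 219 |
scene 222 |
scene 225 |
scene 228 |
scene 231 |
scene 234 |
scene 237 |
[0.5777 0.0754 0.0747] [-4.1  1.1 12.6]
side 192 |
side 195 |
side 198 |
side 201 216 218 |
side 204 216 219 |
side 207 216 219 | 220 224
side 210 217 224 | 202 228
side 213 204 227 | 199 231
side 216 202 227 | 199 232
side 219 202 228 | 197 233
side 222 202 228 | 197 232
side 225 202 227 | 198 231
side 228 205 224 | 199 229
side 231 | 201 227
side 234 | 207 222
side 237 |
```

View pics/i.png

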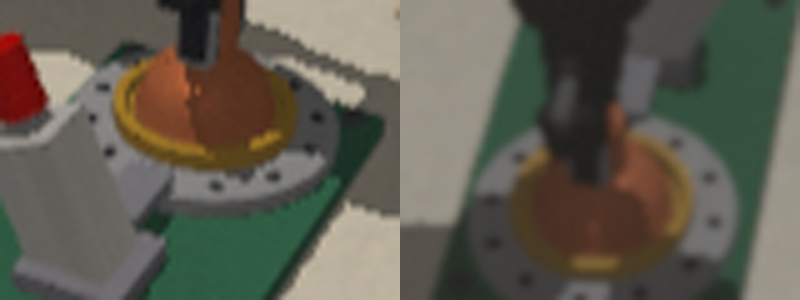

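```bash
python3 - <<'E'
from h import *
im=get_image("wrist")
cv2.imwrite("pics/j.png",cv2.resize(im["color"][100:300,160:360],None,fx=3,fy=3,interpolation=2))
E
```

```text
(no output)
```

View pics/j.png

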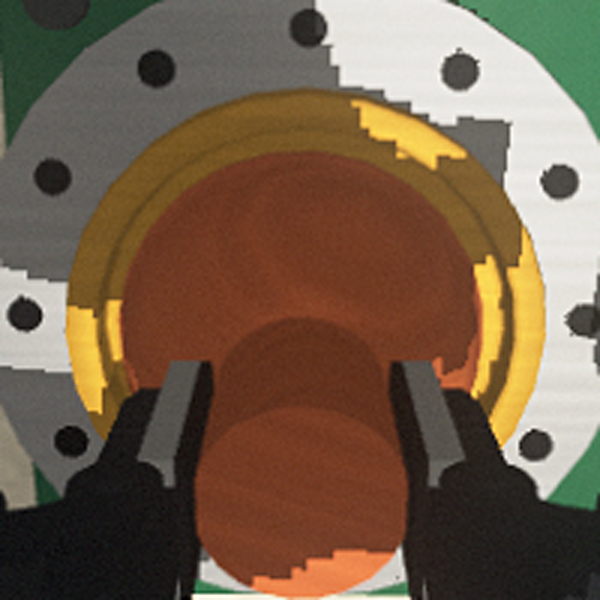

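The wrist view shows an even brass gap all round the bowl: ring outer edge 66–545, bowl 121–478 in the crop. The size ratio puts the bowl's rim about 6 mm below the ring top. It is therefore inside the pocket and pressing on the floor with 15 N. I ease the push and release.

```bash
python3 -m jog '[255,0,-0.15,0,0,0,0, 255,0,-0.15,0,0,0,0]'
python3 -m jog '[0,0,0,0,0,0,0, 0,0,0,0,0,0,0, 0,0,0,0,0,0,0, 0,0,0,0,0,0,0, 0,0,0,0,0,0,0, 0,0,-5,0,0,0,0, 0,0,-10,0,0,0,0, 0,4,-14,0,0,0,0, 0,8,-16,0,0,0,0, 0,8,-16,0,0,0,0, 0,8,-16,0,0,0,0]'
python3 - <<'E'
from h import *
s=get_state();R,p=tool(s);print(p,s["contact_force"],s["clock"])
grab("wrist","k_wrist")
ims=[]
for n in("scene","side"):
    im=get_image(n); x=238 if n=="scene" else 175
    ims.append(cv2.resize(im["color"][160:240,x:x+80],None,fx=5,fy=5,interpolation=2))
cv2.imwrite("pics/k.png",np.hstack(ims))
E
```

```text
clock: 7.88
position: [0.5777, 0.0754, 0.0747]
ee_rot: [-0.022, 0.022, -0.707, 0.707]
contact_force: [-2.2, 1.1, 6.3]
width: 0.0304
clock: 9.25
position: [0.4982, 0.0703, 0.2338]
ee_rot: [-0.023, 0.022, -0.707, 0.707]
contact_force: [-0.3, 0.2, -0.3]
width: 0.0853
[0.49819457 0.07032008 0.23377549] [-0.29779066  0.20480616 -0.34133218] 9.25
```

View pics/k.png

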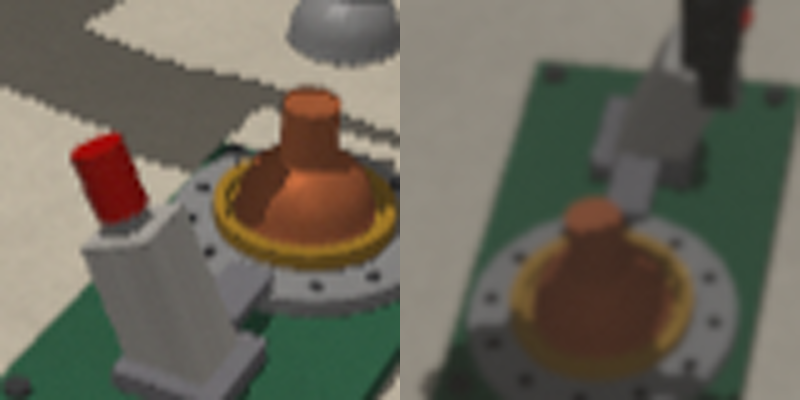

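View pics/k_wrist.png

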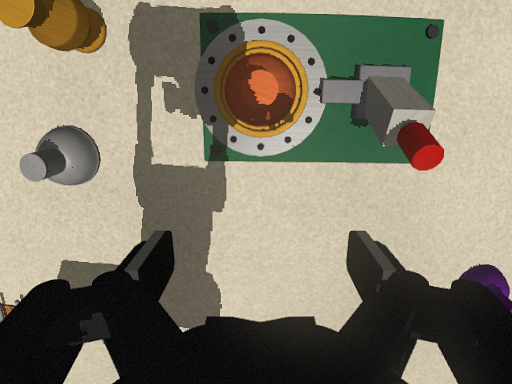

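The bowl now sits upright and flat in the nest, free of the gripper. In the wrist view the knob cap is at (427,152) and the knob's lower end at about (407,130). I locate the knob precisely next.

```bash
python3 - <<'E'
from h import *
R,p=tool();w=get_image("wrist");a=get_image("scene")
cv2.imwrite("pics/l.png",np.hstack([cv2.resize(w["color"][100:180,380:460],None,fx=5,fy=5,interpolation=2),cv2.resize(a["color"][175:225,235:285],None,fx=8,fy=8,interpolation=2)]))
for im in(w,a):
  h=cv2.cvtColor(im["color"],cv2.COLOR_BGR2HSV);m=cv2.inRange(h,np.array((0,170,60)),np.array((5,255,255)))|cv2.inRange(h,np.array((175,170,60)),np.array((180,255,255)))
  for c in cv2.findContours(m,0,cv2.CHAIN_APPROX_NONE)[0]:
    if cv2.contourArea(c)>60: print(cv2.boundingRect(c),cv2.minAreaRect(c),cv2.contourArea(c))
print(p)
E
```

```text
(398, 122, 47, 48) ((420.3461608886719, 145.7692108154297), (50.477718353271484, 34.66876220703125), 56.3099365234375) 1435.0
(253, 187, 14, 17) ((259.6999816894531, 195.40000915527344), (16.54690170288086, 9.838699340820312), 63.43495178222656) 138.5
(5, 142, 21, 31) ((15.015463829040527, 158.15980529785156), (33.40489196777344, 8.427373886108398), 66.03751373291016) 162.5
(355, 83, 8, 21) ((358.1100158691406, 93.2300033569336), (5.091169357299805, 20.223257064819336), 8.130102157592773) 74.5
(359, 26, 12, 44) ((364.4217834472656, 47.188262939453125), (5.636937141418457, 43.56264877319336), 8.530765533447266) 177.0
(443, 0, 45, 138) ((464.77825927734375, 67.85685729980469), (6.572282314300537, 142.71963500976562), 16.144336700439453) 607.5
[0.49833177 0.07031598 0.23277712]
```

View pics/l.png

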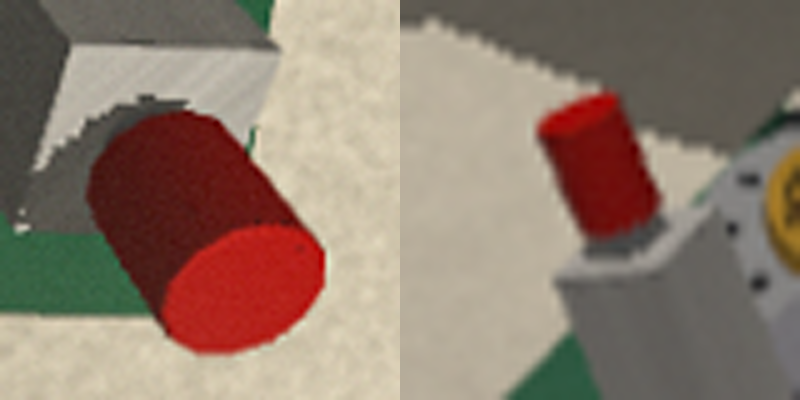

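```bash
python3 - <<'E'
from h import *
R,p=tool();w=get_image("wrist");a=get_image("scene");b=get_image("side");RT=(R,p)
t,e=tri(ray(w,(429,157.8),RT),ray(a,(257.25,189.5)));print(t,e)
t3,e=tri(ray(w,(429,157.8),RT),ray(a,(257.25,189.5)),ray(b,(240.9,161.6)));print(t3,e)
l,e=tri(ray(w,(412.2,133.6),RT),ray(a,(263,202.75)));print(l,e)
d=t-l;print(np.linalg.norm(d),d/np.linalg.norm(d))
# expected from nest (.578,.0747,.031)
yaw=np.radians(3.5);jx=np.array([np.cos(yaw),np.sin(yaw),0]);jy=np.array([-jx[1],jx[0],0]);ax=-jx*np.sin(.42)+np.array([0,0,np.cos(.42)])
for z in(.027,.031):
    mouth=np.array([.578,.0747,z])-.14*jy-.034*jx+np.array([0,0,.065]);print("mouth",mouth,"cap",mouth+.046*ax,"proj cap w/a",proj(w,mouth+.046*ax,RT),proj(a,mouth+.046*ax))
print("ax",ax)
print(proj(w,t3,RT),proj(a,t3),proj(b,t3))
E
```

```text
[ 0.53137837 -0.06985735  0.1364356 ] [np.float64(0.0010469326579106472), np.float64(0.0010469326579106019)]
[ 0.5310745  -0.06956461  0.13592681] [np.float64(0.0011915986624983228), np.float64(0.0010746287870286196), np.float64(0.0005832335735481898)]
[ 0.54751837 -0.06909716  0.10249676] [np.float64(0.0009661755839214236), np.float64(0.0009661755839213881)]
0.03758886385131678 [-0.42938257 -0.02022377  0.90289623]
mouth [ 0.55261021 -0.06711452  0.092     ] cap [ 0.53388822 -0.06825961  0.13400209] proj cap w/a [425.9175215  153.01505456] [258.08345679 190.16674624]
mouth [ 0.55261021 -0.06711452  0.096     ] cap [ 0.53388822 -0.06825961  0.13800209] proj cap w/a [428.4446503  153.89176599] [258.0715961  188.78805924]
ax [-0.4069999  -0.02489318  0.91308894]
[427.90222886 156.82307737] [256.81700575 189.41588702] [240.8248887  161.40884651]
```

```bash
cat >> h.py <<'E'
yaw=np.radians(3.5);jx=np.array([np.cos(yaw),np.sin(yaw),0]);jy=np.array([-jx[1],jx[0],0]);ax=-jx*np.sin(.42)+np.array([0,0,np.cos(.42)])
Rt=np.c_[np.cross(-ax,-jy),-ax,-jy]
E
python3 - <<'E'
from h import *
R,p=tool();k=np.array([.5389,-.0692,.1189]);print(Rt,rows(R,p,k+.055*ax,Rt))
E
```

```text
[[-0.91138585  0.4069999   0.06104854]
 [-0.05574275  0.02489318 -0.9981348 ]
 [-0.40776045 -0.91308894 -0.        ]] (array([-0.96714222,  6.40616575, 14.1792087 ]), array([2.41013663e-03, 1.11413035e-02, 3.01526569e+00]))
```

```bash
python3 -m jog '[0,0,-2,7,0,0,1.5, 0,0,-2,14.2,0,0,3, 0,0,-2,14.2,0,0,3, 0,0,-2,14.2,0,0,3, 0,-1,6.4,14.2,0,0,3, 0,-1,6.4,14.2,0,0,3, 0,-1,6.4,14.2,0,0,3, 0,-1,6.4,14.2,0,0,3]'
python3 - <<'E'
from h import *
s=get_state();R,p=tool(s);print(p,s["contact_force"],s["clock"]);k=np.array([.5389,-.0692,.1189])
im=grab("wrist","n_wrist");print(rows(R,p,k-.0147*ax,Rt),proj(im,k+.019*ax,(R,p)),proj(im,k-.019*ax,(R,p)))
E
```

```text
clock: 10.65
position: [0.5182, -0.0704, 0.1711]
ee_rot: [0.17, 0.125, 0.696, -0.687]
contact_force: [1.0, -0.1, 0.8]
width: 0.0854
[ 0.51817177 -0.07036259  0.17108534] [ 0.99307292 -0.10686093  0.79941074] 10.65
(array([0.23777359, 7.08133182, 0.01332459]), array([ 0.00357678,  0.02172083, -0.00550974])) [259.9733256  214.15164178] [260.04435417 195.75488245]
```

View pics/n_wrist.png

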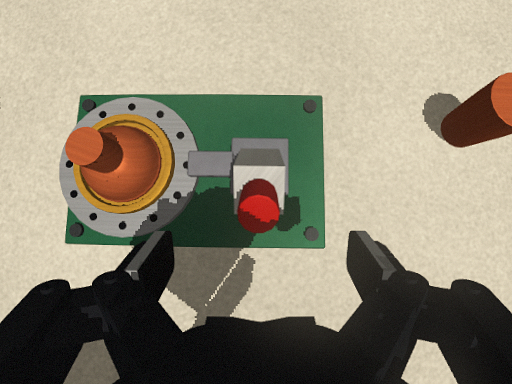

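The cap is at (258,214), within 1.5 px of the prediction. I advance along the axis and grip.

```bash
python3 -m jog '[0,0.2,4,-0.05,0,0,0, 0,0.2,7,-0.05,0,0,0, 0,0.2,7,-0.05,0,0,0, 0,0.2,7,-0.05,0,0,0]'
python3 - <<'E'
from h import *
s=get_state();R,p=tool(s);k=np.array([.5389,-.0692,.1189])
print(p,(p-k)@ax,Rn.from_matrix(R.T@Rt).as_rotvec(),s["contact_force"]);grab("wrist","o_wrist")
im=get_image("scene");cv2.imwrite("pics/o.png",cv2.resize(im["color"][140:260,200:340],None,fx=4,fy=4,interpolation=2))
E
```

```text
clock: 11.2
position: [0.5441, -0.0688, 0.1067]
ee_rot: [0.17, 0.126, 0.695, -0.687]
contact_force: [0.6, -0.8, 0.4]
width: 0.0852
[ 0.54413215 -0.06884555  0.10668485] -0.013291826300831472 [-0.00024441  0.00211005 -0.00126603] [ 0.57474232 -0.81334493  0.37263393]
```

View pics/o_wrist.png

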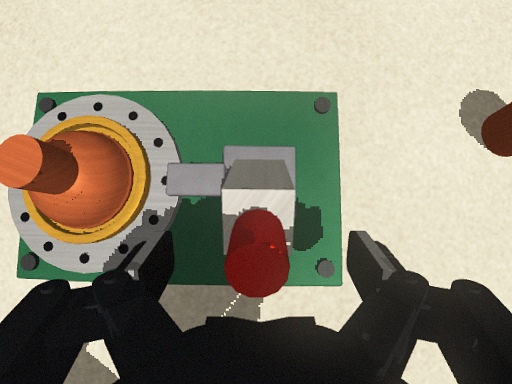

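View pics/o.png

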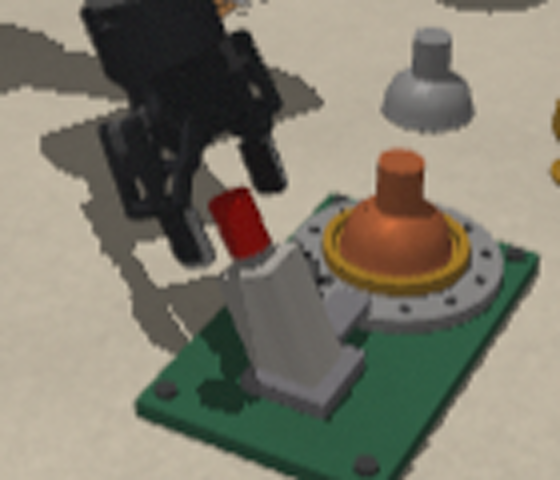

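```bash
python3 -m jog '[100,0,0,-0.07,0,0,0, 255,0,0,-0.07,0,0,0, 255,0,0,-0.07,0,0,0, 255,0,0,-0.07,0,0,0, 255,0,0,-0.07,0,0,0,255,0,0,-0.07,0,0,0, 255,0,0,-0.07,0,0,0]' 50
python3 - <<'E'
from h import *
s=get_state();R,p=tool(s);k=np.array([.5389,-.0692,.1189])
print(p,(p-k)@ax,R.T@s["contact_force"],s["moment"]);grab("wrist","q_wrist")
E
```

```text
clock: 12.18
position: [0.5432, -0.0679, 0.1054]
ee_rot: [0.169, 0.125, 0.696, -0.687]
contact_force: [-2.6, -0.6, 5.4]
width: 0.0266
[ 0.54321323 -0.06792233  0.10536873] -0.014142544732747467 [ 0.24019279 -6.01276834  0.47381598] [-0.00089605  0.32804537  0.03971512]
```

View pics/q_wrist.png

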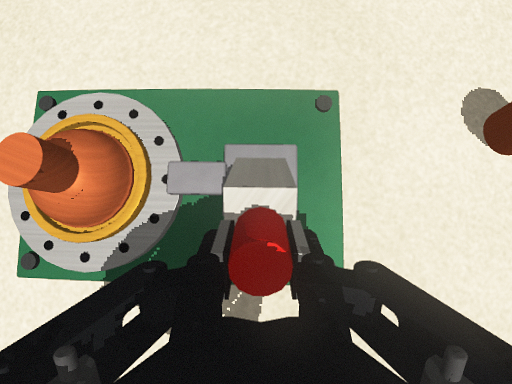

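Gripped, with a 26.6 mm opening and almost no side load. I draw in small steps.

```bash
python3 -m jog '[255,0,-0.5,0,0,0,0, 255,0,-1,0,0,0,0, 255,0,-1.5,0,0,0,0, 255,0,-2,0,0,0,0, 255,0,-2,0,0,0,0, 255,0,-2,0,0,0,0]'
python3 - <<'E'
from h import *
s=get_state();R,p=tool(s);k=np.array([.5389,-.0692,.1189])
print(p,(p-k)@ax,R.T@s["contact_force"],R.T@s["moment"],s["width"])
E
```

```text
clock: 12.98
position: [0.5348, -0.0684, 0.1232]
ee_rot: [0.169, 0.125, 0.696, -0.687]
contact_force: [0.4, 1.0, -0.9]
width: 0.0271
[ 0.53483014 -0.06836351  0.1232062 ] 0.005567551658294936 [-0.01917868  1.04470858 -1.02310125] [-0.00795651 -0.04005885 -0.27332314] 0.02705160345011744
```

```bash
python3 -m jog '[255,0,-0.5,0,0,0,0, 255,0,-1,0,0,0,0, 255,0,-1.5,0,0,0,0, 255,0,-2,0,0,0,0, 255,0,-2.4,0,0,0,0, 255,0,-2.4,0,0,0,0, 255,0,-2.4,0,0,0,0]'
python3 - <<'E'
from h import *
s=get_state();R,p=tool(s);k=np.array([.5389,-.0692,.1189])
print(p,(p-k)@ax,R.T@s["contact_force"],R.T@s["moment"],s["width"])
w=grab("wrist","r_wrist")
ims=[]
im=get_image("scene");ims.append(cv2.resize(im["color"][165:215,230:280],None,fx=8,fy=8,interpolation=2))
im=get_image("side");ims.append(cv2.resize(im["color"][140:190,210:260],None,fx=8,fy=8,interpolation=2))
cv2.imwrite("pics/r.png",np.hstack(ims))
cv2.imwrite("pics/r_w.png",cv2.resize(w["color"][120:320,170:370],None,fx=3,fy=3,interpolation=2))
E
```

```text
clock: 13.85
position: [0.5253, -0.069, 0.1452]
ee_rot: [0.169, 0.125, 0.696, -0.687]
contact_force: [0.6, 0.5, -2.7]
width: 0.0269
[ 0.52525474 -0.06899858  0.14516326] 0.02952929569972448 [ 0.53797159  2.67056374 -0.43359926] [-0.00387861  0.01438625 -0.27849811] 0.026930932588755948
```

View pics/r.png

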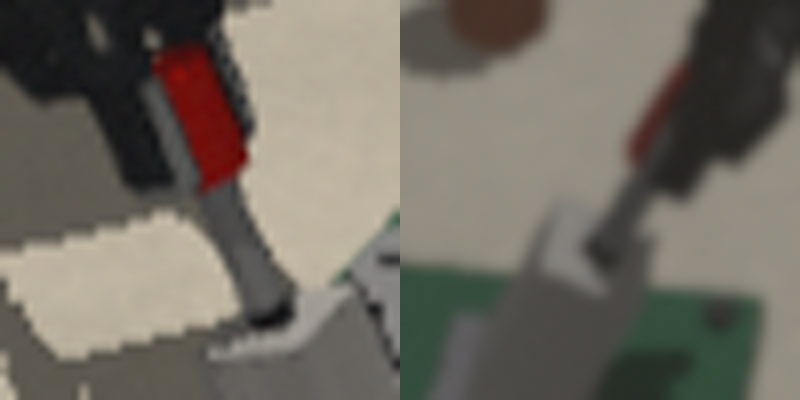

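View pics/r_w.png

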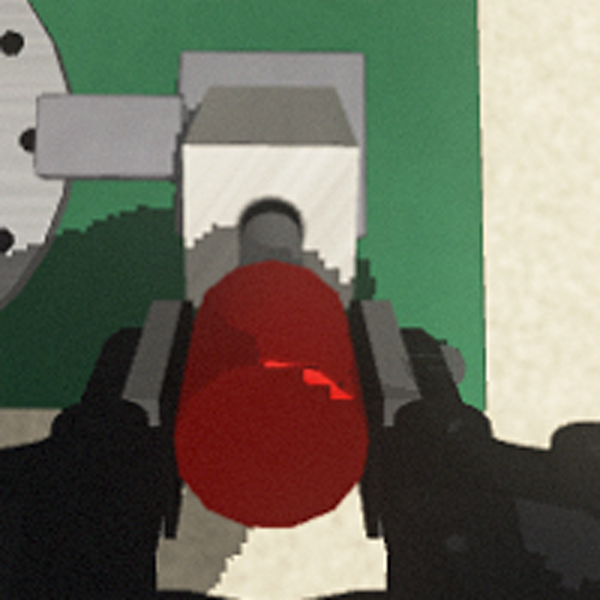

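The band is emerging dark at the mouth, at (270,310) in the scene crop, with 43.7 mm drawn. The last 4 mm follow.

```bash
python3 -m jog '[255,0,-0.2,0,0,0,0, 255,0,-0.4,0,0,0,0, 255,0,-0.4,0,0,0,0, 255,0,-0.4,0,0,0,0]'
python3 - <<'E'
from h import *
for i in range(3):
    s=get_state();R,p=tool(s);k=np.array([.5389,-.0692,.1189])
    print(p,(p-k)@ax+.01414,R.T@s["contact_force"],R.T@s["moment"],s["width"])
    if i==0:
        im=get_image("scene");a=cv2.resize(im["color"][160:210,230:280],None,fx=8,fy=8,interpolation=2);full=im
    if i==1:
        im=get_image("side");b=cv2.resize(im["color"][140:190,210:260],None,fx=8,fy=8,interpolation=2)
w=grab("wrist","s_wrist")
cv2.imwrite("pics/s.png",np.hstack([a,b])); cv2.imwrite("pics/s_scene.png",full["color"])
cv2.imwrite("pics/s_w.png",cv2.resize(w["color"][120:320,170:370],None,fx=3,fy=3,interpolation=2))
E
```

```text
clock: 14.5
position: [0.5237, -0.0692, 0.1489]
ee_rot: [0.169, 0.125, 0.696, -0.687]
contact_force: [0.2, -0.4, -2.2]
width: 0.0269
[ 0.5237093  -0.06915699  0.14893545] 0.04774658528844852 [0.75778761 2.05850723 0.37497151] [-0.01174345 -0.02515479 -0.34594584] 0.02689418393859997
[ 0.52366964 -0.0691112   0.14888643] 0.047716825808359245 [ 0.96091081  0.49510323 -1.05514912] [ 0.0478702  -0.02509405 -0.30724119] 0.02658542706242213
[ 0.52365358 -0.06913393  0.14883917] 0.047680772606097536 [ 0.62489871  1.24117808 -0.46475777] [-0.01068135  0.00634845 -0.29813149] 0.02693473460405616
```

View pics/s.png

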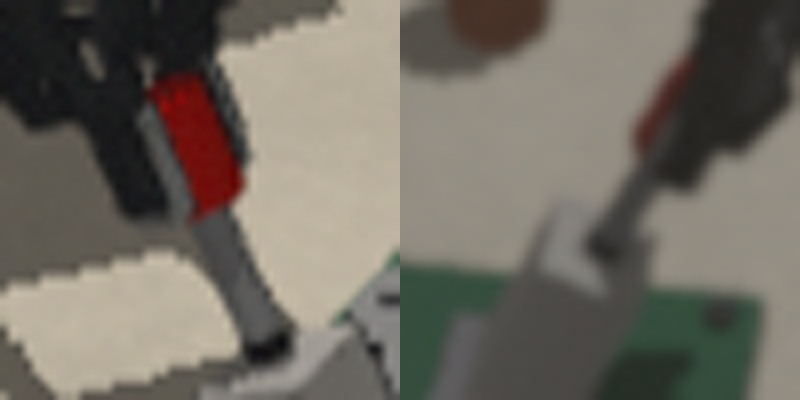

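View pics/s_w.png

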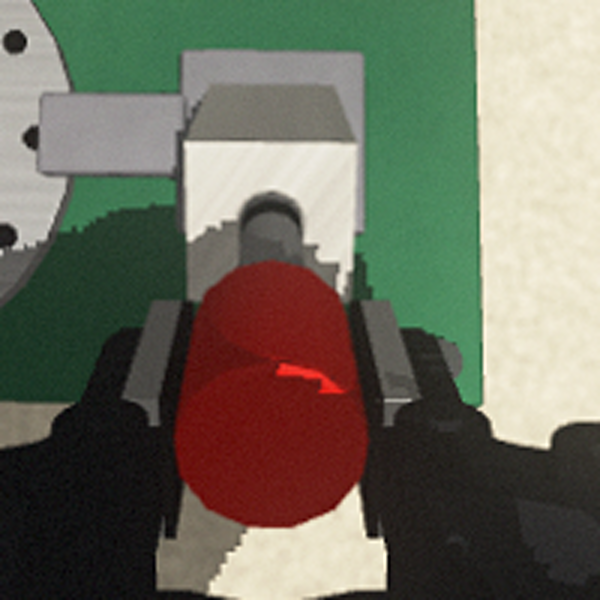

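View pics/s_scene.png

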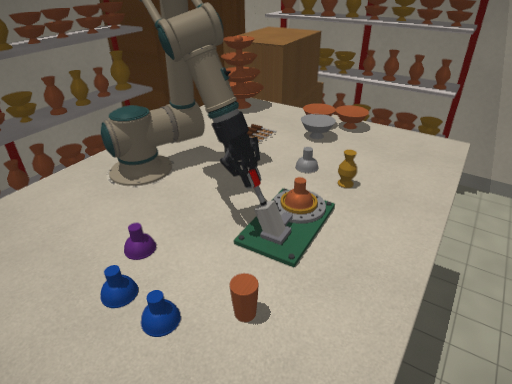

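The band shows dark at the mouth, at (265,350) in the crop. The bowl in the nest and the other objects are undisturbed. I check the drawn length by projection.

```bash
python3 - <<'E'
from h import *
s=get_state();R,p=tool(s);RT=(R,p)
im=get_image("scene");w=get_image("wrist")
cap=np.array([.5312,-.0697,.1362]);m=cap-.046*ax
for nm,d in(("mouth",0),("8mm out",.008),("knob bottom@48",.056),("cap@48",.094),("cap@44",.09)):
    q=proj(im,m+d*ax);print(nm,q.round(1),((q-[230,160])*8).round(0), proj(w,m+d*ax,RT).round(1))
c=im["color"];cv2.imwrite("pics/t.png",cv2.resize(c[165:215,240:280],None,fx=14,fy=11,interpolation=0)[:600])
# brightness along rod axis
for d in np.arange(-.006,.056,.002):
    u,v=proj(im,m+d*ax);print(round(d*1000),cv2.remap(c,np.float32([[u-1.2]]),np.float32([[v]]),1)[0,0],end=" ; ")
E
```

```text
mouth [263.6 205.6] [269. 364.] [261.3 196.7]
8mm out [262.4 202.8] [259. 342.] [261.4 200.4]
knob bottom@48 [255.3 185.8] [203. 206.] [261.6 229.7]
cap@48 [249.5 171.8] [156.  95.] [262.  268.1]
cap@44 [250.2 173.3] [161. 107.] [261.9 263. ]
-6 [137 143 148] ; -4 [140 146 152] ; -2 [116 120 123] ; 0 [82 85 87] ; 2 [49 49 51] ; 4 [27 26 28] ; 6 [26 25 26] ; 8 [39 39 39] ; 10 [67 68 68] ; 12 [78 80 81] ; 14 [82 84 85] ; 16 [82 83 83] ; 18 [83 85 86] ; 20 [81 82 84] ; 22 [77 78 79] ; 24 [79 79 80] ; 26 [79 80 81] ; 28 [75 75 76] ; 30 [71 71 72] ; 32 [71 71 72] ; 34 [70 71 72] ; 36 [71 71 71] ; 38 [71 72 72] ; 40 [70 71 72] ; 42 [70 71 72] ; 44 [71 73 73] ; 46 [71 72 73] ; 48 [71 72 73] ; 50 [69 70 73] ; 52 [57 59 77] ; 54 [41 42 79] ;
```

View pics/t.png

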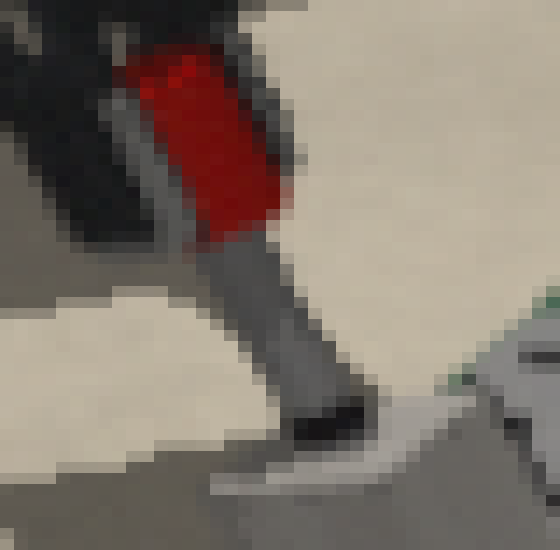

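```bash
python3 - <<'E'
from h import *
s=get_state();print(s["clock"],s["width"],s["contact_force"]);print(sign_off())
E
```

```text
14.75 0.027096215686056288 [ 0.76931869  0.66349955 -1.96960015]
the job is handed in; nothing more can be done
None
```

The copper bowl is in the nest and released, and the gripper is holding the index pin drawn out about 48 mm. I handed the job in at 14.75 s.

**Bowl:** I lifted it by the foot, lowered it rim-down into the nest until it pressed on the floor at about 15 N, eased the push and let go. Afterwards all three camera views showed it upright inside the brass ring. The contact came about 4 mm higher than my first estimate of the floor height. I took it as the floor because a wrist close-up put the rim about 6 mm below the ring's top.

**Pin:** I gripped the knob along its axis at 50 N and drew it straight. Side force stayed at about 1 N at each reading between steps. The measured travel is 47.7 mm, with readings good to about 1 mm. The scene picture shows the whole black band out, with bare rod below it. That last point rests on only a few pixels, so it supports the measured travel but does not prove it alone.

**Other items:** In the last scene picture the tinned bowl, the vase and the tumbler stand where they started.

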